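# Close the duct clamp of the make-up desk's fume extractor and set its fan to speed four

## Robot

A 6-joint arm with a two-finger parallel gripper is mounted at the origin on the work surface. World frame = base frame: x ahead of the robot, y to its left, z up, the work surface at z = 0. Lengths are in m, angles in rad, forces in N, time in s.
With the tool pointing down it reaches from about 0.275 to 1 m from the base axis. Payload 8.4 kg.
Tool frame: the origin (TCP) lies at the very end of the fingers, on their centre line; the grasp point (between the pads) lies 19 mm behind it; z points along the fingers, x is the direction in which the jaws open and shut, and the axes are right-handed (so a half turn about z gives the same grasp; the last joint's range is limited). The gripper opens to 85 mm and grips with 20 to 120 N. Pads are 22 mm wide; open, the fingers measure 114 mm over their backs; the gripper's body (76 mm by 85 mm) begins 54 mm behind the grasp point. The pads swing forward as they close: fully open they stand 13 mm farther back than shut.
Start: joints at [1.347, 0.353, 1.633, -0, 1.155, -0.002], TCP at [0.137, 0.61, 0.231] pointing down, gripper open.
Joint ranges: [-2.63, 2.63], [-0.92, 2.1], [0.06, 2.66], [-1.3, 4.44], [0, 2.69], [-3.02, 3.02]. Speed limits (rad/s): [2.22, 2.22, 2.79, 3.14, 3.14, 3.14].

## Interface

Orientations are given as a unit quaternion [w, x, y, z].
In Python, from workcell import sensors, viewer, order gives the robot as it stands.
- The arm moves only by the tool jog_arm, never from a script. Its argument "moves" is one flat list of numbers, 5 for each row, row after row: the closure, from 0 (fully open) to 1 (shut), then the shift along the world's x, y, z scaled (see below), then the turn about the world's z scaled (see below). A call has exactly 10 rows; each row is the pose to reach, as a shift and turn from the pose commanded when the call began; what a row does not reach only later rows make up. The controller multiplies each number of a shift by 20 cm and each number of a turn by 60 degrees. A row lasts 1/12 s, in which the tool goes at most 41.7 mm and 7.16 degrees, less where a joint would pass 70% of its speed; a pose out of reach is approached as far as the arm can. A call with a number of a shift or a turn outside -1 to 1 is refused whole. A call with a gripper value outside its range is refused whole. The fingers move at their own pace and stop on an object; "newtons" is the grip in N (left out, the last holds). Time passes only in rows, so rows that repeat a pose let the fingers close, or fill a call up. It gives the time, the measured TCP pose, the force and the opening at its end, in the units of the state.
- sensors.sense(): the state, without advancing time (a new reading comes with each control period).
- viewer.read_camera(name): name is "side" or "top"; returns a dict with "pixels" (400x640x3 uint8, red, green, blue), "fx", "fy", "cx", "cy" (pixels), "dist_coeffs" ([k1, k2, p1, p2, k3] as OpenCV has them; the pictures are not rectified), "position" and "rotation" of the camera in the world. Camera axes: x right, y up, looking along -z (the intrinsics and any distortion apply to the point x, -y, -z); pixel columns grow to the right and rows downward; lengths in m; the calibration is good to about 2 mm. A picture is of the moment at which its call begins. There is no depth.
- order.job_done(): hands the job in, once; it reports no verdict.
Trained networks look in the newest picture that a camera, given by its name, has taken for a name from the list of things; names that differ only in an ending like _2 or _b are one class to them, and where a whole thing is asked for, a point or a joint stands for the part that bears it (a point fixed in the world has none). Each returns a list of dicts, best first, with "p" (0 to 1); they miss things now and then, are a little off and sometimes report something else, mostly with a low value. They report only what shows in the picture. A call takes as long as a camera call.
- viewer.outline_of(target, camera): "pixels" (400x640 bool, what is visible of it) and "extent" ([left, top, right, bottom] in pixels, round what is visible of it).
- viewer.spot_point(target, camera): "xy" ([column, row] in pixels: a listed point, or the origin of a listed thing).
The state is a dict: "time": time; "joint_pos": joint angles; "joint_velocities": joint speeds; "joint_efforts": joint torques, N m; "position": TCP position; "orientation": TCP orientation; "wrist_force": force on the tool from outside, world axes, zero at the start; "wrist_torque": the same for the moment, N m; "gripper_width": opening from 0.0 (shut) to 1.0 (fully open).
Only numpy, scipy, OpenCV 4.12 (cv2) and the standard library are available. Lean on these libraries where they do the work, as an engineer would, in place of code of your own. Each camera call takes 0.05 s, during which the arm holds its last target.

## Task

Get the desk extractor ready for use: swing the open half of the clamp ring fully shut over the duct joint and flip the swing-bolt latch upright so that it holds the ring. Only then turn the fan selector knob clockwise, click by click, to speed four, the fourth dot after the off bar, and let go with the pointer settled in that click. Leave the make-up things around it where they are.

Things in the scene. Friction and masses are not known exactly. Their poses are not given: they have to be found in the camera images.
- extractor: Fixed fume extractor, base 180 x 360 mm. Origin: centre of underside on the desk; front -x faces the robot, z up. Its frame, mm: duct axis along y at x 0, z 90. From right (-y): filter canister y -187 to -125 and, past the clamp, fan drum y -45 to 20 (white, radius 48, tops z 138); control panel x -75 to 75, y 25 to 165, top z 75.
- ring_hinge (a point): Middle of the clamp ring's hinge line, behind the duct, parallel to the extractor's y; in its frame (50, -85, 90) mm. Fixed to it.
- ring_tab (a point): On the outer face (top when shut) of the fork-shaped lug of the clamp's hinged upper half, mid-width. 112 mm from the hinge line, 9 mm above it when shut: then (-62, -85, 99) mm in the extractor's frame. Lug: 34 mm wide along y, 8 thick, 91 to 122 mm from the hinge, 14 mm slot open at its end from 103 mm on. Half ring: steel band 30 mm wide, outer radius 45.
- ring (a joint): Opening of the clamp's upper half, rad: 0 fully shut (hard stop), 1.57 lug straight up above the hinge, 1.75 fully open. Starts at 1.1 to 1.6. Stiff hinge, stays where left; takes 1 to 3 N at the lug. Shut it by pushing the lug's outer face from behind, forward (extractor's -x) and down.
- latch_pivot (a point): Pivot of the swing-bolt latch at the front of the clamp, line parallel to the extractor's y; in its frame (-60, -85, 76) mm. Fixed to it.
- latch_ball (a point): Centre of the white ball knob (18 mm diameter) ending the latch bolt, 58 mm from the pivot. Bolt: dark 8 mm rod with a cross bar 40 mm long, 10 mm thick, 37 mm from the pivot. When closed the rod stands in the slot of the shut upper lug and the cross bar lies above the lug.
- latch (a joint): Latch angle, rad: 0 open, leaning 45 degrees to the front (-x); 0.785 upright; 0.855 closed, at its stop just past upright. Starts at 0.1 to 0.35. Stays where left; about 1 N at the ball. Push the ball to the extractor's +x along its arc. Passes over the lug only when the ring is shut; upright too early it blocks the ring.
- knob_axis (a point): On the knob's upright axis at the height of the pointer's top: (0, 95, 109) mm in the extractor's frame. Fixed to it.
- knob_tip (a point): Tip of the knob's pointer at its top edge, 42 mm from the axis. Black knob: disc of radius 20 mm, top at z 87 mm, carrying a pointer bar 12 mm wide, z 87 to 109 mm, from 10 mm behind the axis to 42 mm ahead of it; white line on top towards the tip.
- knob (a joint): Knob angle, rad, clockwise from above. 0 = off, pointer to the extractor's +y at the white bar. A sprung click and a white dot every 30 degrees (0.524): speeds 1 to 6, past +x (speed 3, 1.571) to -y (speed 6, 3.14). Speed four = 2.094. Starts resting in off, 1 or 2. A click takes about 0.1 N m, 3 N at the pointer; let go, it springs into the nearest click.
- cream_jar: Loose white cream jar with black lid, 56 mm diameter, 45 mm tall, standing in front of the panel; origin at the centre of its underside. Bystander.
- gloss: Loose lip-gloss tube, 83 x 24 x 22 mm, lying in front of the extractor; origin underneath, near its middle. Bystander.
- palette: Loose flat black make-up palette, 75 x 120 x 10 mm, lying to the right of the extractor; origin at the centre of its underside. Bystander.

How it is judged:
On the way, in this order (a step that is already met when the one before it is completed fails the run):
1. the ring is fully shut (value of joint ring below 0.06 rad), for 0.1 s.
2. the latch is closed with the ring shut (value of joint ring below 0.06 rad and value of joint latch above 0.76 rad), for 0.2 s.
3. the knob is at speed four, with the ring shut and latched (all of step 2 and value of joint knob between 1.964 and 2.224 rad), for 0.2 s.
At the end, for the whole second after the job is handed in: The ring is shut (joint below 0.06 rad), the latch is closed (joint above 0.76 rad), the knob rests in the click of speed four (2.094 rad, within 0.13), and jar, gloss and palette are within 30 mm of where they started (all of step 3 and velocity of joint knob between -0.1 and 0.1 rad/s and distance of each of cream_jar, gloss, palette from where it was at the start of the episode below 0.03 m); the robot touches nothing.
It fails at once if a make-up bystander is moved more than 30 mm (distance of any of cream_jar, gloss, palette from where it was at the start of the episode above 0.03 m).
It also fails if it takes over 64 s, if anything falls off the work surface, if the arm or the gripper's body presses on something with over 40 N, if the wrist force passes 120 N, or if a joint passes its speed limit or range.

## Working session

There is one attempt and no reset: what is moved stays moved. The work goes in short steps, Python scripts to look and compute and a tool call to move; the robot and the scene stay as the last step left them, time stands still between calls to the robot, and variables do not carry over. Pictures are saved under pics/ and viewed, and the job is handed in when it is done.

Besides the shell and the picture viewer there is one more tool, called after "Request:" by a JSON object that holds its "op" and its "data". jog_arm: Moves the arm, as the interface text tells. Shifts and turns lie within -1 to 1; 1 stands for 20 cm of shift or 60 degrees of turn. Its arguments: {"type":"object","properties":{"moves":{"type":"array"},"newtons":{"type":"number"}},"required":["moves"]}

```bash
mkdir -p pics; ls; cat > h.py <<'E'
import numpy as np, cv2
from workcell import sensors, viewer, order
def cam(n):
    return viewer.read_camera(n)
def K(c): return np.array([[c['fx'],0,c['cx']],[0,c['fy'],c['cy']],[0,0,1.]])
def RT(c):
    R=np.array(c['rotation'],float)
    if R.shape!=(3,3):
        from scipy.spatial.transform import Rotation as Ro
        q=R; R=Ro.from_quat([q[1],q[2],q[3],q[0]]).as_matrix()
    F=np.diag([1,-1,-1.]); Rc=F@R.T
    return Rc,-Rc@np.array(c['position'])
def proj(c,P):
    Rc,t=RT(c)
    return cv2.projectPoints(np.atleast_2d(P).astype(float),cv2.Rodrigues(Rc)[0],t,K(c),np.array(c['dist_coeffs'],float))[0][:,0]
def ray(c,xy):
    Rc,t=RT(c)
    u=cv2.undistortPoints(np.array([[xy]],float),K(c),np.array(c['dist_coeffs'],float))[0,0]
    d=Rc.T@np.array([u[0],u[1],1]); return np.array(c['position'],float),d/np.linalg.norm(d)
def atz(c,xy,z):
    o,d=ray(c,xy); return o+d*(z-o[2])/d[2]
def save(c,n): cv2.imwrite('pics/'+n,cv2.cvtColor(c['pixels'],cv2.COLOR_RGB2BGR))
E
python3 - <<'E'
from h import *
for n in ['side','top']:
    c=cam(n); save(c,n+'0.png'); print(n,c['position'],np.round(c['rotation'],3).tolist(),c['fx'],c['dist_coeffs'])
    for t in ['extractor','ring_hinge','ring_tab','latch_pivot','latch_ball','knob_axis','knob_tip','cream_jar','gloss','palette']:
        print(t,[(np.round(r['xy'],1).tolist(),round(r['p'],2)) for r in viewer.spot_point(t,n)][:3])
E
```

```text
pics
side [0.37817919 0.73653821 0.56690644] [-0.095, -0.049, 0.497, 0.861] 447.2263620640184 [-0.05026836  0.          0.          0.          0.        ]
extractor [([284.1, 253.9], 0.63)]
ring_hinge [([262.5, 191.8], 0.93)]
ring_tab [([262.4, 145.5], 0.73)]
latch_pivot [([311.9, 202.7], 0.63)]
latch_ball [([332.9, 184.5], 0.52)]
knob_axis []
knob_tip [([262.5, 245.7], 0.69)]
cream_jar [([367.2, 297.2], 0.93)]
gloss [([366.2, 262.9], 0.86)]
palette []
top [ 0.43116768 -0.04277246  1.05096892] [-0.697, -0.044, 0.045, 0.715] 413.5374771681167 [-0.09603351  0.          0.          0.          0.        ]
extractor [([297.8, 183.4], 0.76)]
ring_hinge [([324.4, 151.1], 0.86)]
ring_tab [([251.1, 182.7], 0.66), ([325.0, 135.3], 0.61)]
latch_pivot [([335.6, 196.5], 0.69)]
latch_ball [([334.3, 207.9], 0.6)]
knob_axis [([252.7, 182.7], 0.9)]
knob_tip [([238.8, 178.3], 0.79)]
cream_jar [([261.6, 260.8], 0.85)]
gloss [([301.7, 251.2], 0.89)]
palette [([412.4, 147.7], 0.77)]
```

View pics/side0.png

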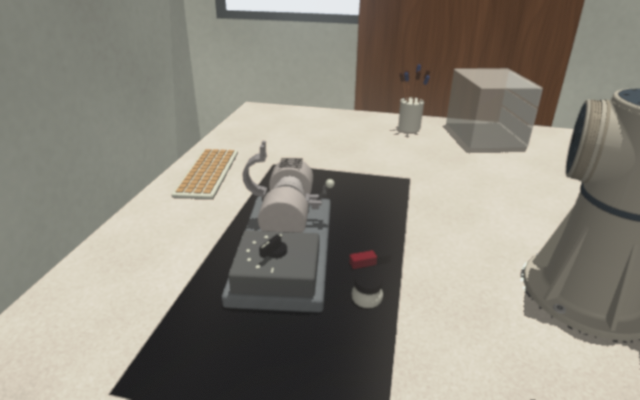

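View pics/top0.png

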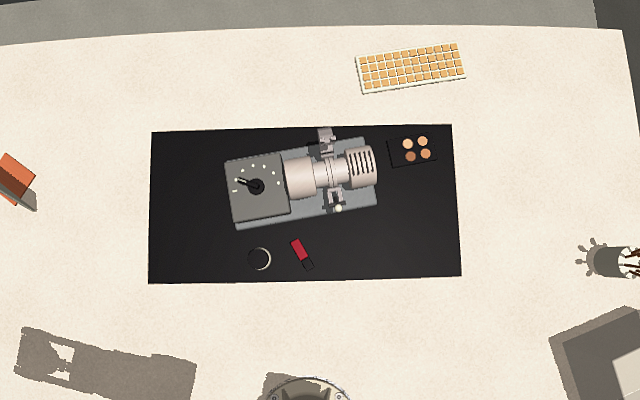

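The side view shows the clamp's lug raised at (262,146), the latch ball at (330,184) and the knob at (272,246). The top view shows the knob at (253,185) with its pointer to the upper left, the ball at (338,208), and the extractor yawed slightly. Next I fit the pose and joint angles.

```bash
cat > fit.py <<'E'
from h import *
from scipy.optimize import least_squares
def model(p):
    x,y,a,r,l,k=p
    c,s=np.cos(a),np.sin(a); R=np.array([[c,-s,0],[s,c,0],[0,0,1]]); o=np.array([x,y,0])
    W=lambda q:R@(np.array(q)/1000)+o
    # tab: shut (-112,9) rel hinge; opening rotates up over hinge
    tx=-112*np.cos(r)+9*np.sin(r); tz=112*np.sin(r)+9*np.cos(r)
    phi=np.pi/4+l  # elevation from -x
    return dict(extractor=W([0,0,0]),ring_hinge=W([50,-85,90]),ring_tab=W([50+tx,-85,90+tz]),latch_pivot=W([-60,-85,76]),
      latch_ball=W([-60-58*np.cos(phi),-85,76+58*np.sin(phi)]),knob_axis=W([0,95,109]),
      knob_tip=W([42*np.sin(k),95+42*np.cos(k),109])),W
def measure(n):
    c=cam(n);o={}
    for t in ['extractor','ring_hinge','ring_tab','latch_pivot','latch_ball','knob_axis','knob_tip']:
        o[t]=[(r['xy'],r['p']) for r in viewer.spot_point(t,n)]
    return c,o
E
python3 - <<'E'
from fit import *
C={n:measure(n) for n in ['side','top']}
def res(p,full=False):
    m,_=model(p);out=[];info=[]
    for n,(c,o) in C.items():
        for t,v in o.items():
            if not v: continue
            q=proj(c,m[t])[0]; ds=[np.array(xy)-q for xy,_ in v]
            d=min(ds,key=np.linalg.norm); out+=list(d); info.append((n,t,np.round(d,1)))
    return info if full else np.array(out)
best=None
for k in [0,.52,1.05]:
  for r in [1.1,1.4,1.6]:
    s=least_squares(res,[.5,0,.1,r,.2,k],loss='soft_l1',f_scale=2)
    if best is None or s.cost<best.cost: best=s
print(best.x,best.cost)
for i in res(best.x,True):print(*i)
m,W=model(best.x)
for k,v in m.items():print(k,np.round(v,4))
np.save('pose.npy',best.x)
# overlay big crop
for n,(c,o) in C.items():
    im=cv2.cvtColor(c['pixels'],cv2.COLOR_RGB2BGR)
    pts=[W(q) for q in [(-90,-180,0),(-90,180,0),(90,180,0),(90,-180,0)]]
    x0,y0=(200,120)
    im=cv2.resize(im[y0:y0+200,x0:x0+260],None,fx=3,fy=3,interpolation=cv2.INTER_CUBIC)
    f=lambda P:tuple(int(v) for v in (proj(c,P)[0]-[x0,y0]+.5)*3)
    for a,b in zip(pts,pts[1:]+pts[:1]): cv2.line(im,f(a),f(b),(0,255,0),1)
    for t,P in m.items(): cv2.circle(im,f(P),3,(0,0,255),1)
    for k in range(7):
        a=k*np.pi/6; cv2.circle(im,f(W([52*np.sin(a),95+52*np.cos(a),75])),2,(255,255,0),1)
    cv2.imwrite(f'pics/ov_{n}.png',im)
    for t in ['cream_jar','gloss','palette']:
        v=viewer.spot_point(t,n); print(t,[np.round(atz(c,u['xy'],0),3) for u in v][:1])
E
```

```text
[0.60732828 0.01352597 0.14707903 1.50915036 0.21600569 0.38446246] 21.032097991215526
side extractor [-1.4  0.7]
side ring_hinge [-1.9 -0.1]
side ring_tab [-0.4 -1.3]
side latch_pivot [-1.7 -0.7]
side latch_ball [ 3.8 -1.9]
side knob_axis [-0.8 -0.4]
side knob_tip [0.3 0.4]
top extractor [-0.   2.2]
top ring_hinge [0.7 0.4]
top ring_tab [-0.4  0.6]
top latch_pivot [1.  1.7]
top latch_ball [-3.5 -0.7]
top knob_axis [-0.  1.]
top knob_tip [ 1.  -0.3]
extractor [0.6073 0.0135 0.    ]
ring_hinge [ 0.6692 -0.0632  0.09  ]
ring_tab [ 0.6713 -0.0629  0.2023]
latch_pivot [ 0.5604 -0.0793  0.076 ]
latch_ball [ 0.5295 -0.0839  0.1248]
knob_axis [0.5934 0.1075 0.109 ]
knob_tip [0.6033 0.1483 0.109 ]
cream_jar [array([0.425, 0.104, 0.   ])]
gloss [array([0.44 , 0.009, 0.   ])]
palette []
cream_jar [array([0.412, 0.105, 0.   ])]
gloss [array([ 0.426, -0.   ,  0.   ])]
palette [array([ 0.689, -0.292,  0.   ])]
```

View pics/ov_top.png

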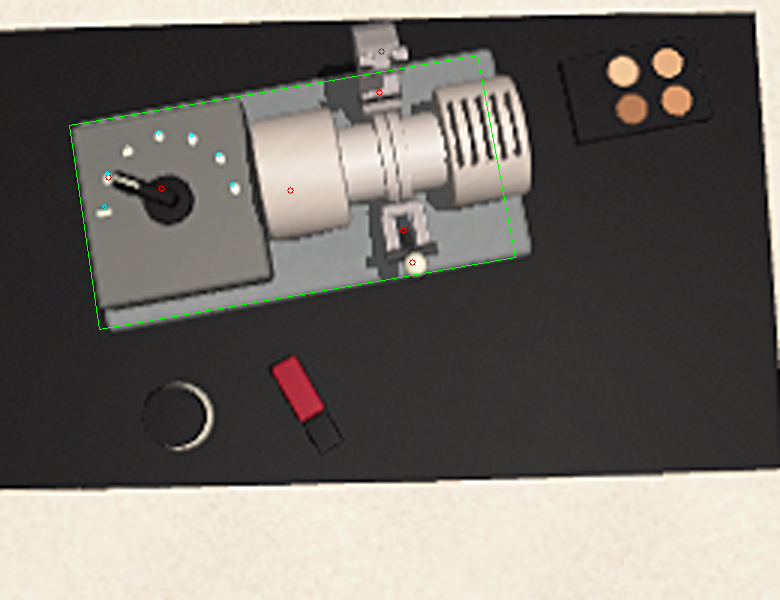

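View pics/ov_side.png

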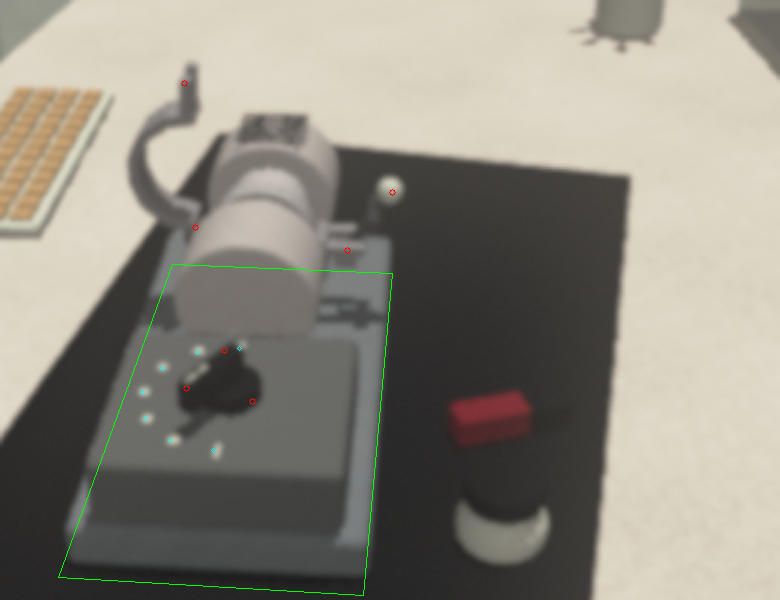

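```bash
cat > refit.py <<'E'
from fit import *
C={n:measure(n) for n in ['side','top']}
X={'top':[((73,127),(75,165,75)),((240,98),(75,25,75)),((272,277),(-75,25,75)),((103,307),(-75,165,75))],
   'side':[((90,468),(75,165,75)),((347,478),(-75,165,75)),((357,343),(-75,25,75))]}
off=np.array([200,120])
def res(p,full=False):
    m,W=model(p);out=[];info=[]
    for n,(c,o) in C.items():
        for px,q in X[n]:
            d=np.array(px)/3-.5+off-proj(c,W(q))[0]; out+=list(d); info.append((n,q,np.round(d,1)))
        for t,v in o.items():
            if not v: continue
            q=proj(c,m[t])[0]; ds=[np.array(xy)-q for xy,_ in v]
            d=min(ds,key=np.linalg.norm); out+=list(d*.5); info.append((n,t,np.round(d,1)))
    return info if full else np.array(out)
s=least_squares(res,np.load('pose.npy'),loss='soft_l1',f_scale=1)
print(s.x)
for i in res(s.x,True):print(*i)
np.save('pose2.npy',s.x)
m,W=model(s.x)
for k,v in m.items():print(k,np.round(v,4))
for n,(c,o) in C.items():
    im=cv2.cvtColor(c['pixels'],cv2.COLOR_RGB2BGR); x0,y0=off
    im=cv2.resize(im[y0:y0+200,x0:x0+260],None,fx=3,fy=3,interpolation=cv2.INTER_CUBIC)
    f=lambda P:tuple(int(v) for v in (proj(c,P)[0]-[x0,y0]+.5)*3)
    def loop(L,col):
        L=[W(q) for q in L]
        for a,b in zip(L,L[1:]+L[:1]): cv2.line(im,f(a),f(b),col,1)
    loop([(-90,-180,20),(-90,180,20),(90,180,20),(90,-180,20)],(0,255,0))
    loop([(-75,25,75),(-75,165,75),(75,165,75),(75,25,75)],(0,255,255))
    for y in (-45,20,-187,-125): loop([(48*np.cos(a),y,90+48*np.sin(a)) for a in np.linspace(0,6.28,40)],(255,0,255))
    for t,P in m.items(): cv2.circle(im,f(P),3,(0,0,255),1)
    cv2.imwrite(f'pics/ov2_{n}.png',im)
E
python3 refit.py
```

```text
[0.60436401 0.01278549 0.15813249 1.55676955 0.15469172 0.60262441]
side (75, 165, 75) [1.4 1.1]
side (-75, 165, 75) [-0.7  0.4]
side (-75, 25, 75) [-1.9  1.9]
side extractor [-2.4 -0.1]
side ring_hinge [-1.3 -1.4]
side ring_tab [ 0.3 -2.2]
side latch_pivot [-0.7  0.3]
side latch_ball [1.7 0.4]
side knob_tip [0.4 0.6]
top (75, 165, 75) [1.3 0.3]
top (75, 25, 75) [0.2 1.2]
top (-75, 25, 75) [0.1 0.2]
top (-75, 165, 75) [ 1.7 -0.5]
top extractor [-2.7 -0.7]
top ring_hinge [-0.6  2.2]
top ring_tab [-0.1 -0.3]
top latch_pivot [1.2 3.7]
top latch_ball [-1.8 -1.8]
top knob_axis [-0.2 -0.6]
top knob_tip [ 1.8 -0.1]
extractor [0.6044 0.0128 0.    ]
ring_hinge [ 0.6671 -0.0633  0.09  ]
ring_tab [ 0.6745 -0.0621  0.2021]
latch_pivot [ 0.5585 -0.0806  0.076 ]
latch_ball [ 0.5247 -0.086   0.1228]
knob_axis [0.5894 0.1066 0.109 ]
knob_tip [0.6075 0.1445 0.109 ]
```

View pics/ov2_top.png

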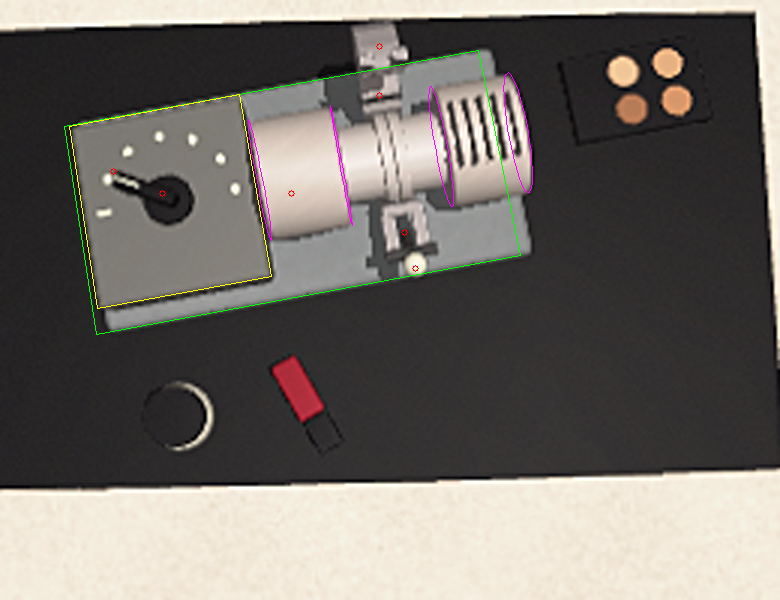

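View pics/ov2_side.png

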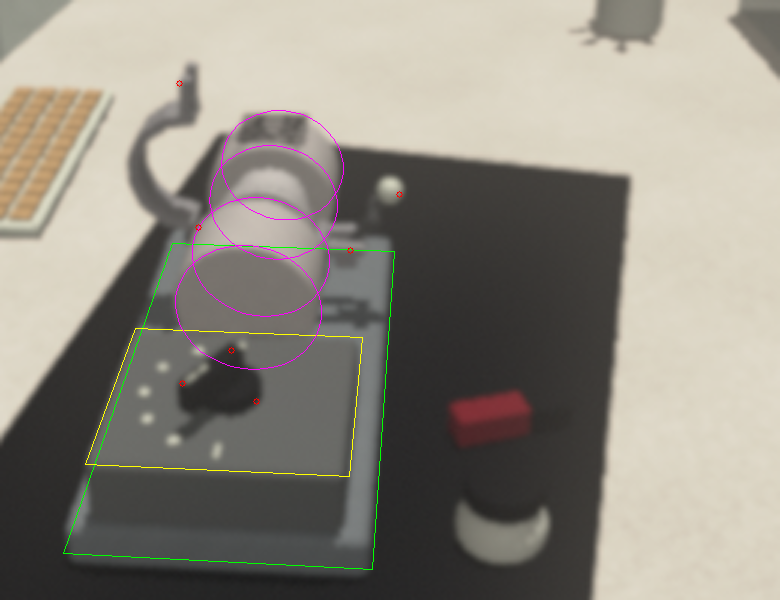

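```bash
cat > dots.py <<'E'
from h import *
def dots(c,box):
    im=c['pixels'].astype(int); l,t,r,b=box
    g=im[t:b,l:r].min(2); bw=(g>150).astype(np.uint8)
    n,lab,st,ce=cv2.connectedComponentsWithStats(bw,connectivity=8)
    out=[]
    for i in range(1,n):
        m=lab==i
        if st[i,4]>25: continue
        ys,xs=np.nonzero(cv2.dilate(m.astype(np.uint8),np.ones((3,3))))
        w=np.maximum(g[ys,xs]-115,0); out.append((((xs*w).sum()/w.sum()+l),(ys*w).sum()/w.sum()+t,st[i,4]))
    return out
if __name__=='__main__':
    ct=cam('top'); print(np.round(dots(ct,(226,158,284,215)),2).tolist())
    cs=cam('side'); print(np.round(dots(cs,(240,228,285,280)),2).tolist())
    for n,d in (('top',dots(ct,(226,158,284,215))),('side',dots(cs,(240,228,285,280)))):
        c={'top':ct,'side':cs}[n]
        print(n,[np.round(1000*atz(c,q[:2],.075)[:2],1).tolist() for q in d])
E
python3 dots.py
```

```text
[[252.61, 165.05, 7.0], [263.67, 166.04, 9.0], [242.14, 170.04, 8.0], [273.01, 172.44, 10.0], [235.34, 179.27, 9.0], [237.94, 178.85, 1.0], [242.59, 180.42, 10.0], [277.97, 182.45, 11.0], [234.26, 190.52, 10.0]]
[[265.8, 236.38, 5.0], [253.71, 241.72, 3.0], [247.66, 250.02, 7.0], [248.64, 259.01, 7.0], [257.2, 266.32, 6.0], [271.8, 269.86, 4.0]]
top [[641.5, 114.2], [638.3, 87.5], [630.0, 139.7], [622.0, 65.1], [607.9, 156.1], [608.7, 149.8], [604.6, 138.6], [597.3, 53.4], [580.6, 158.7]]
side [[625.5, 64.5], [642.2, 86.6], [644.2, 114.0], [633.1, 139.1], [611.3, 155.4], [583.6, 158.9]]
```

```bash
cat > st.py <<'E'
from h import *
from scipy.spatial.transform import Rotation as Ro
P=np.array([.6055,.0125,0]);A=.158
R=np.array([[np.cos(A),-np.sin(A),0],[np.sin(A),np.cos(A),0],[0,0,1]])
def W(x,y,z): return P+R@np.array([x,y,z])/1000
def show():
    s=sensors.sense(); q=s['orientation']; M=Ro.from_quat([q[1],q[2],q[3],q[0]]).as_matrix()
    print('t',s['time'],'pos',np.round(s['position'],4),'ext',np.round(1000*R.T@(s['position']-P),1),'toolx yaw',np.round(np.degrees(np.arctan2(M[1,0],M[0,0])),1),'q6',np.round(s['joint_pos'],3),'F',np.round(s['wrist_force'],1),s['gripper_width'])
    return s
E
python3 - <<'E'
from st import *
show()
print(W(85,-85,250),W(50,-85,90))
for k in [1.55,1.2,.9,.6,.3,0,-.02]:
    d=108+9*(1.55-k)/1.55
    cx=50-d*np.cos(k)+9*np.sin(k); cz=90+d*np.sin(k)+9*np.cos(k)
    print(k,round(cx),round(cz),W(cx+11,-85,cz))
E
```

```text
t 3.1 pos [0.1375 0.6097 0.2313] ext [-368.2  663.4  231.3] toolx yaw 77.3 q6 [ 1.347  0.353  1.633  0.     1.155 -0.002] F [ 0.3 -0.1  0.4] 1.0002965866560842
[ 0.70281543 -0.05806704  0.25      ] [ 0.66825139 -0.06357406  0.09      ]
1.55 57 198 [ 0.68578248 -0.06078087  0.1981638 ]
1.2 19 196 [ 0.64802383 -0.06679688  0.19581559]
0.9 -12 183 [ 0.61746199 -0.07166624  0.18315022]
0.6 -39 162 [ 0.59161095 -0.07578503  0.16152405]
0.3 -57 133 [ 0.57300223 -0.07874992  0.13265912]
0 -67 99 [ 0.56357173 -0.08025247  0.099     ]
-0.02 -67 97 [ 0.56330243 -0.08029537  0.09665603]
```

Request:
{"op": "jog_arm", "data": {"moves": [1,0.7,-0.83,0.2,0.12,1,0.7,-0.83,0.2,0.24,1,0.7,-0.83,0.2,0.36,1,0.7,-0.83,0.2,0.36,1,0.7,-0.83,0.2,0.36,1,0.7,-0.83,0.2,0.36,1,0.7,-0.83,0.2,0.36,1,0.7,-0.83,0.2,0.36,1,0.7,-0.83,0.2,0.36,1,0.7,-0.83,0.2,0.36], "newtons": 20}}

```text
time: 3.93
position: [0.2767, 0.4446, 0.2709]
orientation: [-0.0, 0.65, 0.76, -0.0]
wrist_force: [-0.0, 0.2, 0.2]
gripper_width: 0.003
```

Request:
{"op": "jog_arm", "data": {"moves": [1,0.7,-0.83,0,0,1,0.7,-0.83,0,0,1,0.7,-0.83,0,0,1,0.7,-0.83,0,0,1,0.7,-0.83,0,0,1,0.7,-0.83,0,0,1,0.7,-0.83,0,0,1,0.7,-0.83,0,0,1,0.7,-0.83,0,0,1,0.7,-0.83,0,0]}}

```text
time: 4.77
position: [0.4165, 0.2791, 0.2711]
orientation: [-0.0, 0.649, 0.76, -0.0]
wrist_force: [-0.1, -0.1, -0.5]
gripper_width: 0.001
```

Request:
{"op": "jog_arm", "data": {"moves": [1,0.7,-0.83,0,0,1,0.7,-0.83,0,0,1,0.7,-0.83,0,0,1,0.7,-0.83,0,0,1,0.7,-0.83,0,0,1,0.7,-0.83,0,0,1,0.7,-0.83,0,0,1,0.7,-0.83,0,0,1,0.7,-0.83,0,0,1,0.7,-0.83,0,0]}}

```text
time: 5.6
position: [0.5565, 0.1133, 0.2713]
orientation: [-0.0, 0.649, 0.76, -0.0]
wrist_force: [0.3, 0.6, 0.1]
gripper_width: -0.001
```

Request:
{"op": "jog_arm", "data": {"moves": [1,0.75,-0.83,0,0,1,0.75,-0.83,0,0,1,0.75,-0.83,0,0,1,0.75,-0.83,0,0,1,0.75,-0.83,0,0,1,0.75,-0.83,0,0,1,0.75,-0.83,0,0,1,0.75,-0.83,0,0,1,0.75,-0.83,0,0,1,0.75,-0.83,0,0]}}

```text
time: 6.43
position: [0.7067, -0.0525, 0.2715]
orientation: [-0.0, 0.65, 0.76, 0.0]
wrist_force: [0.1, 0.1, 0.8]
gripper_width: -0.002
```

```bash
python3 - <<'E'
from st import *
show()
c=cam('side');show_=c
im=cv2.cvtColor(c['pixels'],cv2.COLOR_RGB2BGR)[60:260,200:460]
cv2.imwrite('pics/s1.png',cv2.resize(im,None,fx=3,fy=3))
c=cam('top')
im=cv2.cvtColor(c['pixels'],cv2.COLOR_RGB2BGR)[80:280,200:460]
cv2.imwrite('pics/t1.png',cv2.resize(im,None,fx=3,fy=3))
E
```

```text
t 6.4333 pos [ 0.7067 -0.0525  0.2715] ext [ 89.7 -80.1 271.5] toolx yaw 99.0 q6 [-0.076  0.454  1.392  0.     1.296 -1.804] F [0.1 0.1 0.8] -0.0015017102333340577
```

View pics/s1.png

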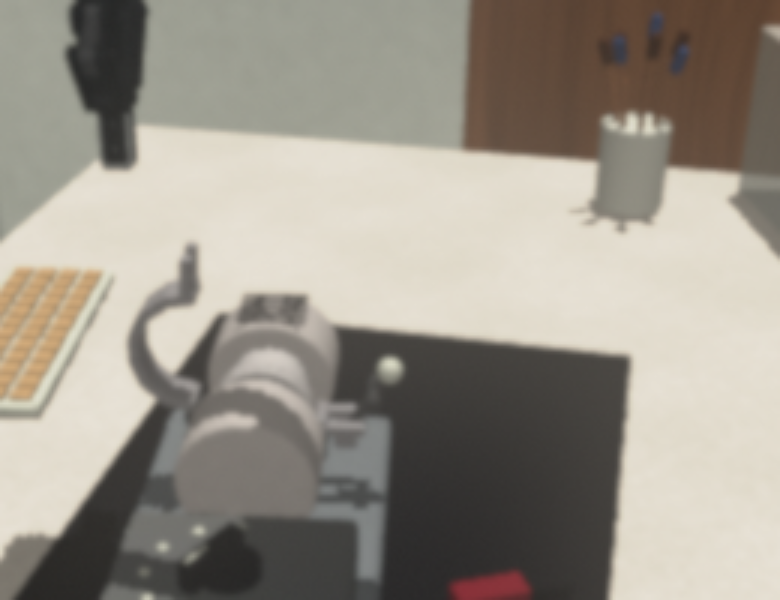

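View pics/t1.png

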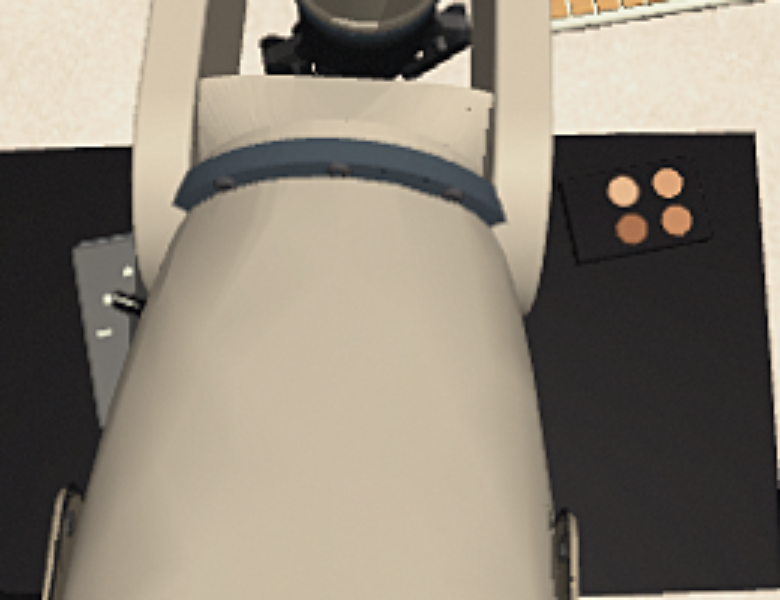

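The side view shows the closed fingers at (117,165), clear behind the lug at (190,250). The arm hides the clamp in the top view. Descending behind the lug.

Request:
{"op": "jog_arm", "data": {"moves": [1,0,-0.03,-0.1,0,1,0,-0.03,-0.2,0,1,0,-0.03,-0.3,0,1,0,-0.03,-0.37,0,1,0,-0.03,-0.37,0,1,-0.03,-0.04,-0.37,0,1,-0.06,-0.04,-0.37,0,1,-0.09,-0.04,-0.37,0,1,-0.1,-0.045,-0.37,0,1,-0.1,-0.045,-0.37,0]}}

```text
time: 7.37
position: [0.6872, -0.0635, 0.1985]
orientation: [0.001, 0.65, 0.76, 0.0]
wrist_force: [1.1, 0.4, -0.6]
gripper_width: 0.002
```

```bash
python3 - <<'E'
from st import *
show()
c=cam('side')
im=cv2.cvtColor(c['pixels'],cv2.COLOR_RGB2BGR)[60:260,200:460]
cv2.imwrite('pics/s2.png',cv2.resize(im,None,fx=3,fy=3))
E
```

```text
t 7.3667 pos [ 0.6872 -0.0635  0.1985] ext [ 68.7 -87.9 198.5] toolx yaw 98.9 q6 [-0.094  0.481  1.513 -0.     1.146 -1.82 ] F [ 1.1  0.4 -0.6] 0.0020810395756055517
```

View pics/s2.png

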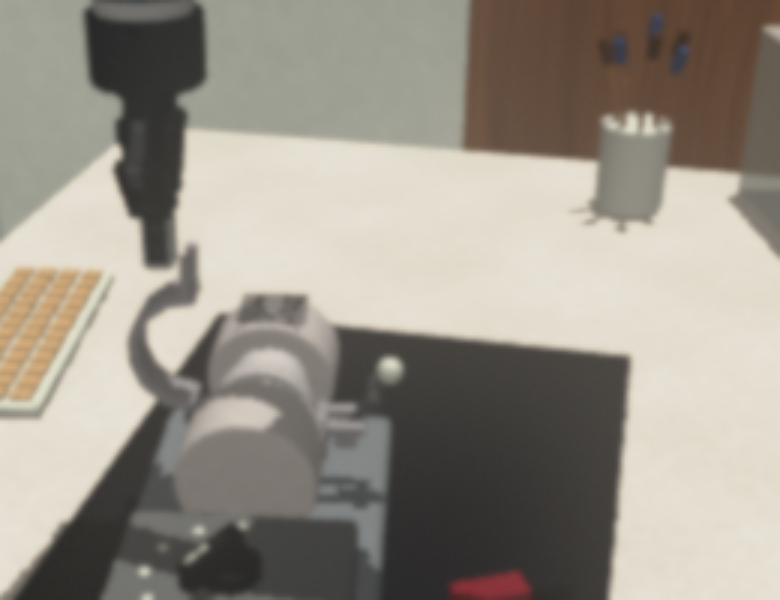

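The fingertip is at (158,265), just behind the lug's outer face at about (183,260). Pushing along the arc.

Request:
{"op": "jog_arm", "data": {"moves": [1,-0.06,0,0,0,1,-0.13,-0.01,0,0,1,-0.2,-0.015,-0.015,0,1,-0.27,-0.03,-0.04,0,1,-0.35,-0.04,-0.08,0,1,-0.415,-0.05,-0.125,0,1,-0.475,-0.06,-0.185,0,1,-0.53,-0.07,-0.255,0,1,-0.57,-0.075,-0.33,0,1,-0.57,-0.075,-0.33,0]}}

```text
time: 8.25
position: [0.5708, -0.0785, 0.1292]
orientation: [-0.002, 0.65, 0.76, -0.001]
wrist_force: [-0.9, -1.3, -0.6]
gripper_width: 0.002
```

```bash
python3 - <<'E'
from st import *
show()
c=cam('side')
im=cv2.cvtColor(c['pixels'],cv2.COLOR_RGB2BGR)[60:260,200:460]
cv2.imwrite('pics/s3.png',cv2.resize(im,None,fx=3,fy=3))
E
```

```text
t 8.25 pos [ 0.5708 -0.0785  0.1292] ext [-48.5 -84.4 129.2] toolx yaw 98.9 q6 [-1.390e-01  3.970e-01  1.824e+00 -1.000e-03  9.240e-01 -1.864e+00] F [-0.9 -1.3 -0.6] 0.0020716134029554432
```

View pics/s3.png

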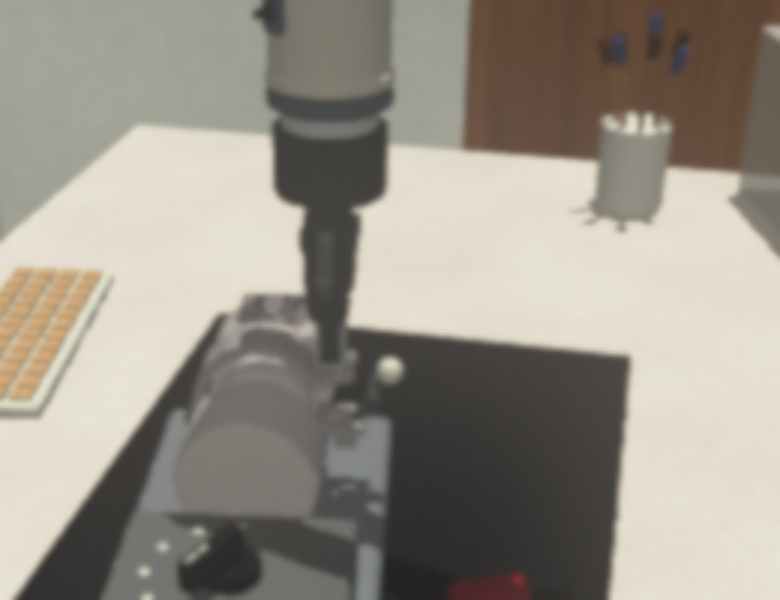

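The ring followed: the lug is at (345,360), just under the fingertip. Pressing it home.

Request:
{"op": "jog_arm", "data": {"moves": [1,-0.015,-0.004,-0.03,0,1,-0.024,-0.006,-0.06,0,1,-0.03,-0.008,-0.09,0,1,-0.036,-0.009,-0.12,0,1,-0.036,-0.009,-0.14,0,1,-0.036,-0.009,-0.155,0,1,-0.036,-0.009,-0.165,0,1,-0.036,-0.009,-0.17,0,1,-0.036,-0.009,-0.17,0,1,-0.036,-0.009,-0.17,0]}}

```text
time: 9.13
position: [0.5657, -0.0802, 0.0987]
orientation: [-0.0, 0.65, 0.76, -0.0]
wrist_force: [-9.7, 0.2, 20.6]
gripper_width: -0.005
```

```bash
python3 - <<'E'
from st import *
show()
c=cam('side')
im=cv2.cvtColor(c['pixels'],cv2.COLOR_RGB2BGR)[100:220,240:400]
cv2.imwrite('pics/s4.png',cv2.resize(im,None,fx=5,fy=5))
E
```

```text
t 9.1333 pos [ 0.5657 -0.0802  0.0987] ext [-53.9 -85.2  98.7] toolx yaw 98.9 q6 [-0.143  0.431  1.856 -0.     0.856 -1.869] F [-9.7  0.2 20.6] -0.005125650352663348
```

View pics/s4.png

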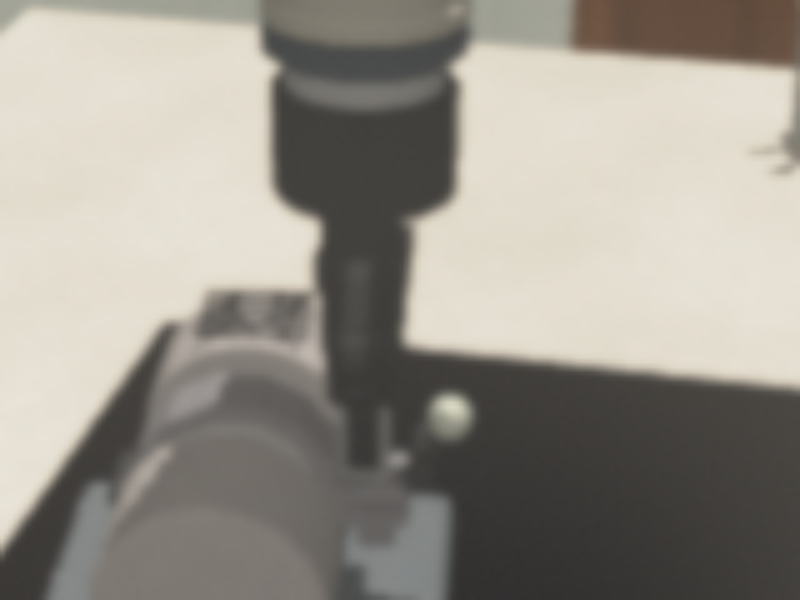

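The fingertip stopped at z = 0.0987 m with 21 N, matching the shut lug top at 99 mm, so the ring is shut. Next, over and in front of the latch ball.

Request:
{"op": "jog_arm", "data": {"moves": [1,0,0,0.18,0,1,0,0,0.36,0,1,0,0,0.5,0,1,-0.15,-0.025,0.5,0,1,-0.3,-0.048,0.5,0,1,-0.355,-0.057,0.5,0,1,-0.355,-0.057,0.45,0,1,-0.355,-0.057,0.3,0,1,-0.355,-0.057,0.14,0,1,-0.355,-0.057,0.14,0]}}

```text
time: 10.02
position: [0.4927, -0.0908, 0.1203]
orientation: [-0.003, 0.65, 0.76, -0.002]
wrist_force: [-1.9, -0.4, -0.1]
gripper_width: 0.005
```

```bash
python3 - <<'E'
from st import *
show()
c=cam('side')
im=cv2.cvtColor(c['pixels'],cv2.COLOR_RGB2BGR)[100:220,240:400]
cv2.imwrite('pics/s5.png',cv2.resize(im,None,fx=5,fy=5))
E
```

```text
t 10.0167 pos [ 0.4927 -0.0908  0.1203] ext [-127.6  -84.3  120.3] toolx yaw 98.9 q6 [-0.185  0.309  1.988  0.     0.851 -1.911] F [-1.9 -0.4 -0.1] 0.004690020720476942
```

View pics/s5.png

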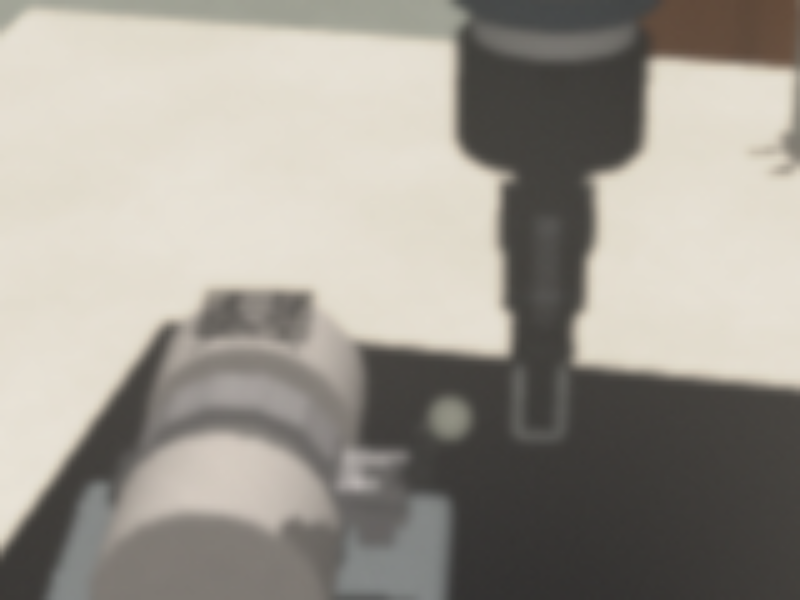

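The fingertip at (540,435) stands in front of the ball at (450,417), at ball height. The upper lug lies flat at about (375,465). Pushing the ball in +x.

Request:
{"op": "jog_arm", "data": {"moves": [1,0.04,0.006,0,0,1,0.08,0.012,0,0,1,0.12,0.019,0.005,0,1,0.16,0.025,0.01,0,1,0.19,0.03,0.015,0,1,0.22,0.035,0.02,0,1,0.245,0.039,0.02,0,1,0.265,0.042,0.02,0,1,0.28,0.044,0.02,0,1,0.28,0.044,0.02,0]}}

```text
time: 10.9
position: [0.5452, -0.083, 0.1285]
orientation: [-0.005, 0.65, 0.76, -0.005]
wrist_force: [-24.7, -5.1, 17.8]
gripper_width: 0.001
```

```bash
python3 - <<'E'
from st import *
show()
c=cam('side')
im=cv2.cvtColor(c['pixels'],cv2.COLOR_RGB2BGR)[100:220,240:400]
cv2.imwrite('pics/s6.png',cv2.resize(im,None,fx=5,fy=5))
E
```

```text
t 10.9 pos [ 0.5452 -0.083   0.1285] ext [-74.6 -84.8 128.5] toolx yaw 98.9 q6 [-0.152  0.369  1.872 -0.003  0.915 -1.877] F [-24.7  -5.1  17.8] 0.0009358113713388699
```

View pics/s6.png

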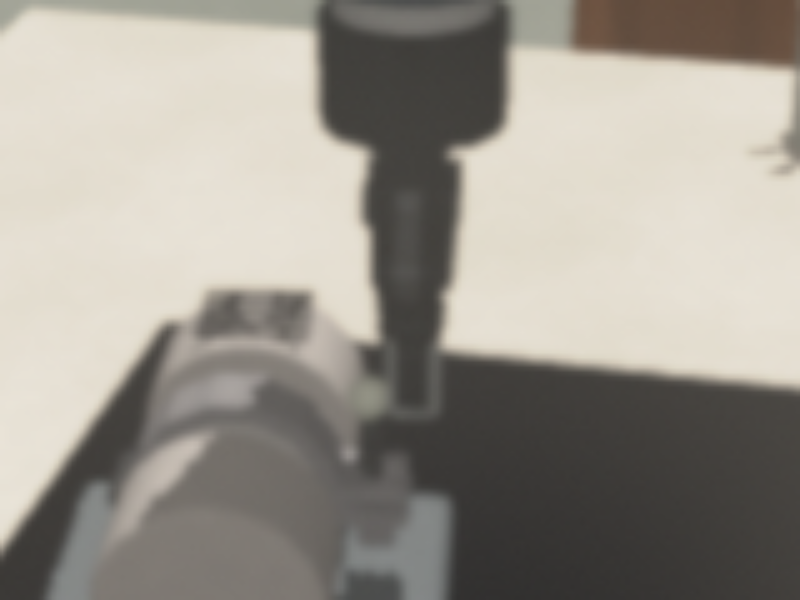

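Force rose to 25 N with the fingertip face at x = -64 mm, so the latch is at its stop. Retreating forward, then up and towards the knob while opening and turning.

Request:
{"op": "jog_arm", "data": {"moves": [1,-0.08,-0.013,0,0,1,-0.15,-0.024,0,0,1,-0.2,-0.03,0.05,0,1,-0.2,-0.03,0.2,0,1,-0.2,-0.03,0.35,0.1,1,-0.2,0.1,0.5,0.2,1,-0.2,0.3,0.5,0.3,1,-0.15,0.5,0.5,0.4,1,-0.05,0.7,0.5,0.5,1,0.05,0.8,0.5,0.6]}}

```text
time: 11.78
position: [0.5616, 0.0807, 0.2302]
orientation: [0.0, 0.381, 0.925, 0.001]
wrist_force: [0.7, 0.1, 0.9]
gripper_width: -0.001
```

```bash
python3 - <<'E'
from st import *
show(); print(W(0,95,109))
c=cam('side')
im=cv2.cvtColor(c['pixels'],cv2.COLOR_RGB2BGR)[100:220,240:400]
cv2.imwrite('pics/s7.png',cv2.resize(im,None,fx=5,fy=5))
E
```

```text
t 11.7833 pos [0.5616 0.0807 0.2302] ext [-32.6  74.3 230.2] toolx yaw 135.2 q6 [ 1.400e-01  2.640e-01  1.761e+00  1.000e-03  1.115e+00 -2.221e+00] F [0.7 0.1 0.9] -0.0012947369592927753
[0.59055237 0.10631667 0.109     ]
```

View pics/s7.png

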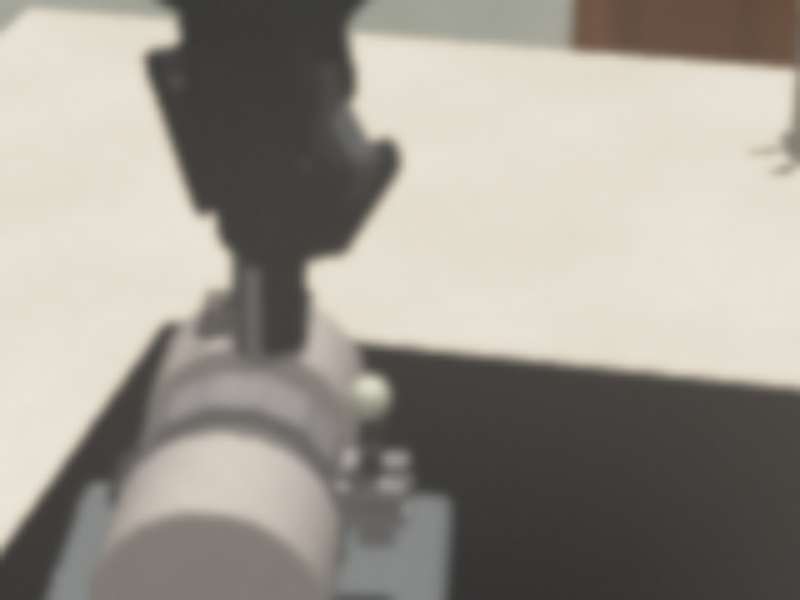

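The ball stands upright at (373,393) with the cross bar over the lug, so the latch is closed. Now over the knob.

Request:
{"op": "jog_arm", "data": {"moves": [0.4,0.07,0.06,0,0.1,0.4,0.145,0.128,0,0.2,0.4,0.145,0.128,0,0.3,0.4,0.145,0.128,-0.1,0.4,0.4,0.145,0.128,-0.2,0.4,0.4,0.145,0.128,-0.3,0.4,0.4,0.145,0.128,-0.45,0.4,0.4,0.145,0.128,-0.5,0.4,0.4,0.145,0.128,-0.5,0.4,0.4,0.145,0.128,-0.5,0.4]}}

```text
time: 12.67
position: [0.5905, 0.1029, 0.1295]
orientation: [-0.0, 0.183, 0.983, -0.0]
wrist_force: [-0.4, -0.5, 0.5]
gripper_width: 0.602
```

```bash
python3 - <<'E'
from st import *
show()
for n,(l,t) in dict(side=(200,170),top=(200,120)).items():
    c=cam(n); im=cv2.cvtColor(c['pixels'],cv2.COLOR_RGB2BGR)[t:t+120,l:l+160]
    cv2.imwrite(f'pics/{n}8.png',cv2.resize(im,None,fx=5,fy=5))
E
```

```text
t 12.6667 pos [0.5905 0.1029 0.1295] ext [ -0.6  91.7 129.5] toolx yaw 158.9 q6 [ 0.17   0.427  1.775  0.     0.94  -2.603] F [-0.4 -0.5  0.5] 0.602395177463633
```

View pics/side8.png

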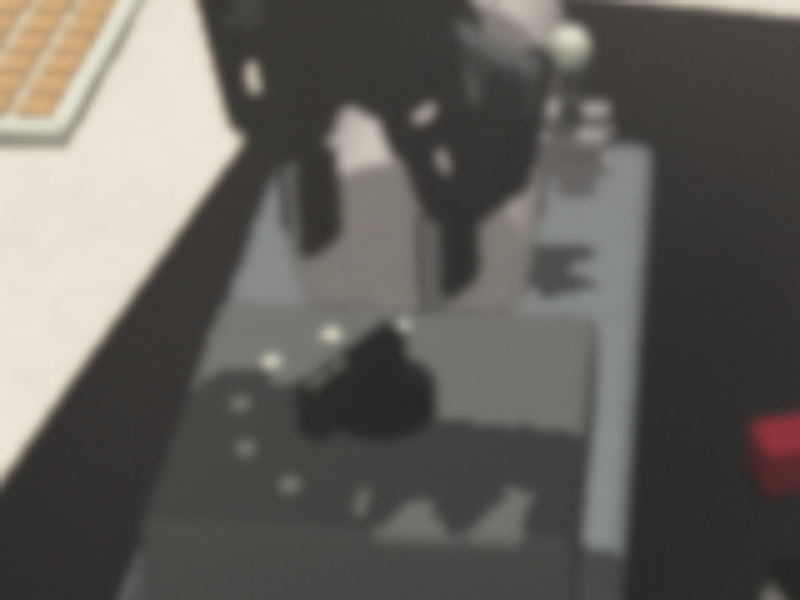

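View pics/top8.png

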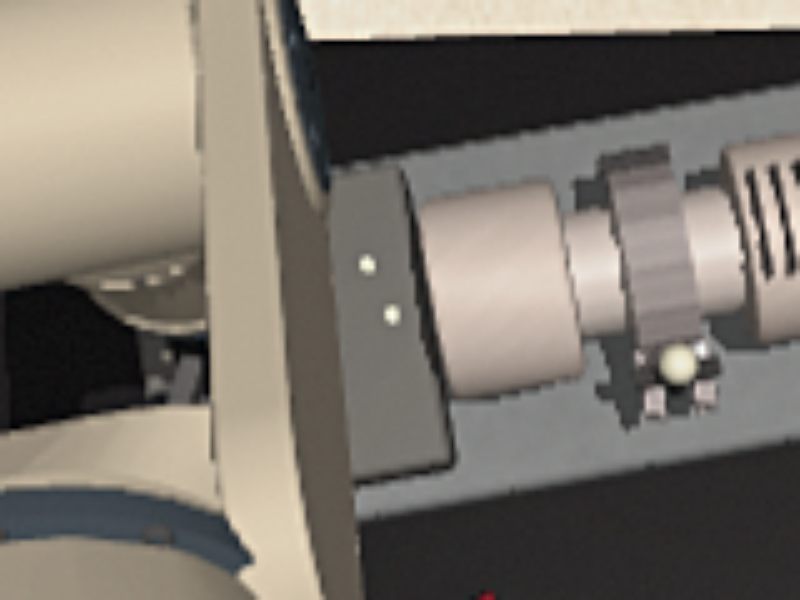

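Both views confirm the ring shut and the latch upright (ball at (678,365) in the top crop over the lug). The side view shows the open fingers straddling the knob, with the pointer still at dot 1. Descending and gripping.

Request:
{"op": "jog_arm", "data": {"moves": [0.4,0,0.017,-0.06,0,0.4,0,0.017,-0.12,0,0.4,0,0.017,-0.18,0,0.4,0,0.017,-0.18,0,0.7,0,0.017,-0.18,0,1,0,0.017,-0.18,0,1,0,0.017,-0.18,0,1,0,0.017,-0.18,0,1,0,0.017,-0.18,0,1,0,0.017,-0.18,0], "newtons": 40}}

```text
time: 13.6
position: [0.5907, 0.1063, 0.0938]
orientation: [0.001, 0.183, 0.983, 0.0]
wrist_force: [0.1, -0.2, 1.9]
gripper_width: 0.125
```

```bash
python3 - <<'E'
from st import *
s=show();print(s['wrist_torque'])
for n,(l,t) in dict(side=(200,170)).items():
    c=cam(n); im=cv2.cvtColor(c['pixels'],cv2.COLOR_RGB2BGR)[t:t+120,l:l+160]
    cv2.imwrite(f'pics/{n}9.png',cv2.resize(im,None,fx=5,fy=5))
E
```

```text
t 13.6 pos [0.5907 0.1063 0.0938] ext [ 0.2 94.9 93.8] toolx yaw 158.9 q6 [ 0.176  0.474  1.796 -0.     0.87  -2.598] F [ 0.1 -0.2  1.9] 0.12483934604591922
[-0.05265707  0.01617968 -0.02373968]
```

View pics/side9.png

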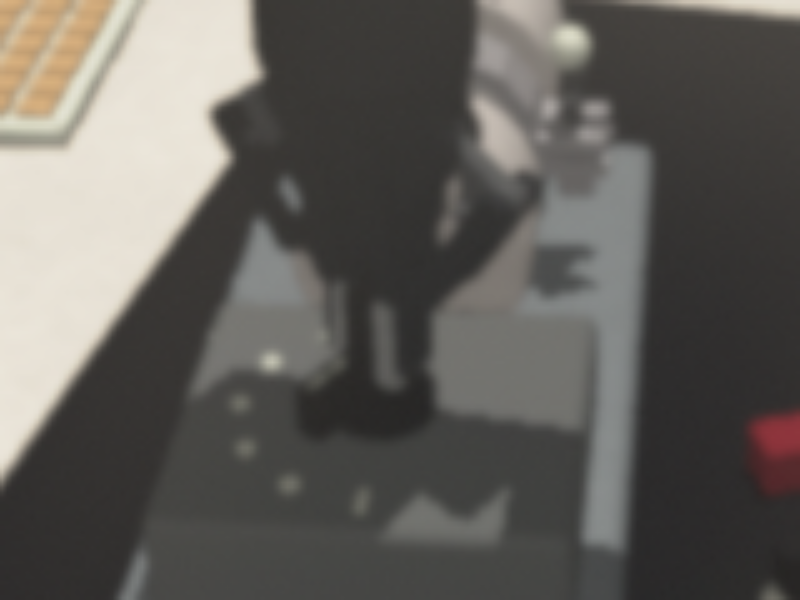

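The opening is 0.125, about 11 mm, and the pads at (390,350) hold the 12 mm pointer bar. Turning clockwise one click (-30°) at a time.

Request:
{"op": "jog_arm", "data": {"moves": [1,0,0,0,-0.08,1,0,0,0,-0.16,1,0,0,0,-0.24,1,0,0,0,-0.32,1,0,0,0,-0.4,1,0,0,0,-0.47,1,0,0,0,-0.5,1,0,0,0,-0.5,1,0,0,0,-0.5,1,0,0,0,-0.5]}}

```text
time: 14.48
position: [0.5907, 0.1064, 0.0938]
orientation: [0.0, 0.431, 0.902, 0.0]
wrist_force: [-0.3, -0.9, 5.8]
gripper_width: 0.126
```

Request:
{"op": "jog_arm", "data": {"moves": [1,0,0,0,-0.08,1,0,0,0,-0.16,1,0,0,0,-0.24,1,0,0,0,-0.32,1,0,0,0,-0.4,1,0,0,0,-0.47,1,0,0,0,-0.5,1,0,0,0,-0.5,1,0,0,0,-0.5,1,0,0,0,-0.5]}}

```text
time: 15.32
position: [0.5907, 0.1064, 0.0938]
orientation: [0.0, 0.65, 0.76, 0.0]
wrist_force: [-0.2, 0.4, 5.8]
gripper_width: 0.13
```

```bash
python3 - <<'E'
from st import *
s=show();print(s['wrist_torque'])
for n,(l,t) in dict(side=(200,170)).items():
    c=cam(n); im=cv2.cvtColor(c['pixels'],cv2.COLOR_RGB2BGR)[t:t+120,l:l+160]
    cv2.imwrite(f'pics/{n}10.png',cv2.resize(im,None,fx=5,fy=5))
E
```

```text
t 15.3167 pos [0.5907 0.1064 0.0938] ext [ 0.1 95.  93.8] toolx yaw 99.0 q6 [ 0.176  0.474  1.796  0.     0.87  -1.552] F [-0.2  0.4  5.8] 0.12978589885384237
[-0.03348479  0.0461237  -0.00490949]
```

View pics/side10.png

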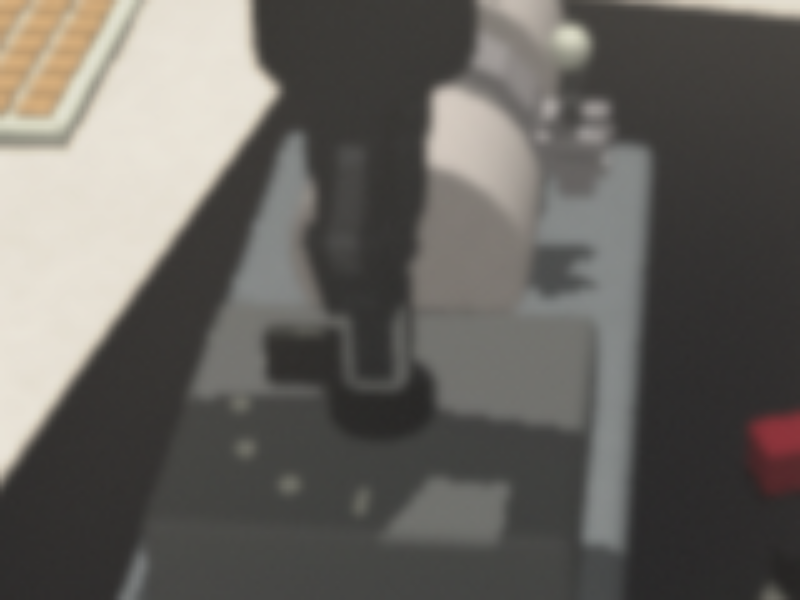

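The pointer now points back (+x), with its tip at (275,350) by dot 3, so this is speed 3. One more click.

Request:
{"op": "jog_arm", "data": {"moves": [1,0,0,0,-0.08,1,0,0,0,-0.16,1,0,0,0,-0.24,1,0,0,0,-0.32,1,0,0,0,-0.4,1,0,0,0,-0.47,1,0,0,0,-0.5,1,0,0,0,-0.5,1,0,0,0,-0.5,1,0,0,0,-0.5]}}

```text
time: 16.2
position: [0.5907, 0.1065, 0.0937]
orientation: [0.0, 0.824, 0.566, 0.0]
wrist_force: [-0.9, 0.6, 6.2]
gripper_width: 0.128
```

Request:
{"op": "jog_arm", "data": {"moves": [0.6,0,0,0,0,0.5,0,0,0,0,0.5,0,0,0,0,0.5,0,0,0,0,0.5,0,0,0.05,0,0.5,0,0,0.15,0,0.5,0,0,0.3,0,0.5,0,0,0.5,0,0.5,0,0,0.7,0,0.5,0,0,0.85,0]}}

```text
time: 17.03
position: [0.5908, 0.1064, 0.2674]
orientation: [0.001, 0.825, 0.566, 0.001]
wrist_force: [2.2, -0.6, -0.2]
gripper_width: 0.503
```

Request:
{"op": "jog_arm", "data": {"moves": [0.5,-0.15,0.2,0,0,0.5,-0.3,0.4,0,0,0.5,-0.45,0.6,0,0,0.5,-0.6,0.8,0,0,0.5,-0.7,0.9,0,0,0.5,-0.7,0.95,0,0,0.5,-0.7,0.95,0,0,0.5,-0.7,0.95,0,0,0.5,-0.7,0.95,0,0,0.5,-0.7,0.95,0,0]}}

```text
time: 17.87
position: [0.4508, 0.2955, 0.2635]
orientation: [0.0, 0.825, 0.565, 0.0]
wrist_force: [0.8, -0.0, -0.3]
gripper_width: 0.499
```

```bash
python3 - <<'E'
from st import *
show()
for n,(l,t) in dict(side=(200,150),top=(200,120)).items():
    c=cam(n); im=cv2.cvtColor(c['pixels'],cv2.COLOR_RGB2BGR)[t:t+150,l:l+200]
    cv2.imwrite(f'pics/{n}11.png',cv2.resize(im,None,fx=4,fy=4))
    for k in ['cream_jar','gloss','palette']:
        print(n,k,[np.round(v['xy'],1).tolist() for v in viewer.spot_point(k,n)][:1])
E
```

```text
t 17.8667 pos [0.4508 0.2955 0.2635] ext [-108.2  303.8  263.5] toolx yaw 68.8 q6 [ 0.578  0.188  1.782 -0.     1.172 -0.624] F [ 0.8 -0.  -0.3] 0.49949511378658623
side cream_jar [[364.1, 297.1]]
side gloss [[364.4, 261.1]]
side palette []
top cream_jar [[261.0, 261.7]]
top gloss [[300.1, 254.5]]
top palette [[410.9, 149.4]]
```

View pics/side11.png

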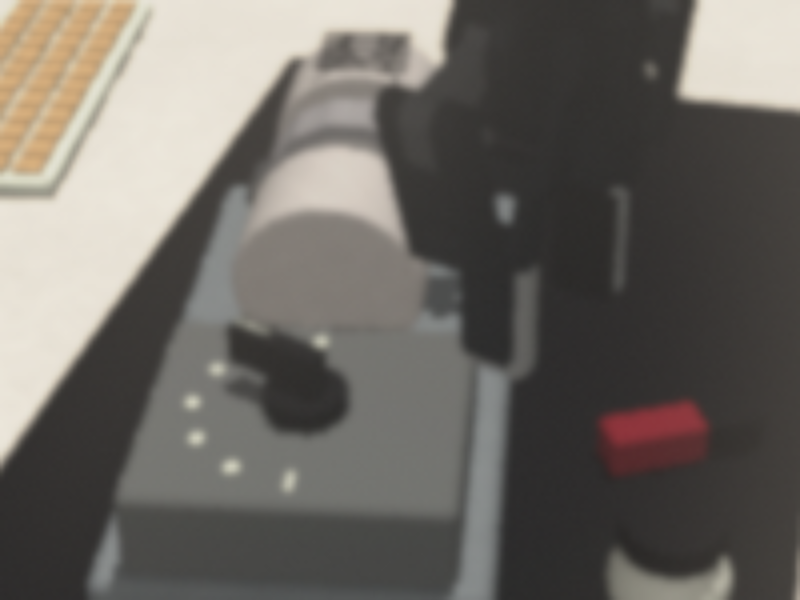

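View pics/top11.png

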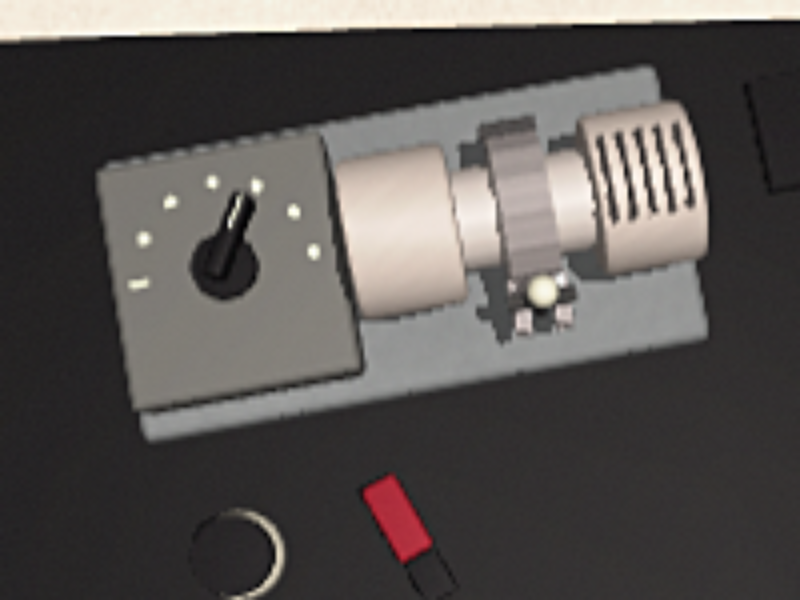

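The top view shows the pointer at the fourth dot after the bar (240,195 towards 257,185), the ring shut, and the ball over the lug at (543,292). The jar, gloss and palette are where they were, and the arm is clear. Handing in.

```bash
python3 -c "
from st import *
show(); print(order.job_done())"
```

```text
t 18.2667 pos [0.4505 0.296  0.2633] ext [-108.5  304.4  263.3] toolx yaw 68.9 q6 [ 0.579  0.188  1.782  0.     1.172 -0.623] F [ 0.3  0.9 -0. ] 0.4998390829839179
the job is handed in; nothing more can be done
None
```

The extractor is ready: the clamp ring is shut, the swing-bolt latch is upright over it, and the fan knob is at speed four. I handed the job in at about 18 s; no verdict came back.

- **Ring:** I pushed the lug shut along its arc. It stopped with the fingertip at z 98.7 mm under about 21 N; the lug top should be at 99 mm when shut.
- **Latch:** I pushed the ball until it hit its stop at about 25 N. Later pictures show the ball above the lug and the cross bar over it.
- **Knob:** I gripped the pointer and turned it three clicks clockwise, from speed one, then let go. The last picture from above shows it pointing at the fourth dot after the bar.
- **Make-up things:** The jar, gloss and palette were found within about 4 px (roughly 1 cm) of where they started, with no sign that any were touched. The side camera's network never reported the palette, so that check rests on the top camera alone.
- **Disagreements:** The two cameras differed by about 3 mm in x. My first pose fit was off by a few millimetres, so I corrected it using the panel corners and checked it against the dots on the panel. I read the final joint states from pictures and contact forces, not direct measurements.

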